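# Fit the feed funnel to the powder feeder

### The job

Make the powder feeder ready for a sample: take the wide steel funnel out of its stand and lower it, stem down, into the feeder's upright intake neck until its cone rests on the neck's rim, then let go so that it stays there upright. Lower it all the way in your grip, do not drop it in, and leave the narrow funnel in its own stand.

Things in the scene. Friction and masses are not known exactly. Their poses are not given: they have to be found in the camera images.
- funnel_mid (a point): Wide steel funnel, round, 97 mm tall, about 0.16 kg; point on its axis, half-way up; z up. Tapered stem 40 mm long (16 mm diameter at the tip, 21 at the root), cone 27 mm high, then an upright collar 54 mm in outer diameter, 18.5 to 48.5 mm above this point: grip across its outside. Hangs by its cone on the rim of its stand, tip 54 mm below the rim; lifts straight out.
- stand_rim (a point): Centre of the top rim of the wide funnel's stand, 72 mm above the table; z up. The stand is fixed: a white upright tube, 48 mm outside, 38 mm inside diameter, on a round grey foot of 84 mm diameter. The two funnels' stands may be either way round.
- intake_mouth (a point): Centre of the open mouth of the feeder's intake neck at its rim, 132 mm above the table; z up. Neck: upright aluminium tube, 38 mm inside, 48 mm outside, 62 mm high and clear inside, on the middle of the feeder, a fixed box 200 x 180 mm (its x, y), 70 mm high, dark red below, white above. With the wide funnel home, its half-way point lies 5 mm below the rim.
- narrow_funnel_mid (a point): Narrow steel funnel, 86 mm tall, collar 36 mm in outer diameter; point on its axis, half-way up; z up. It hangs in a stand of its own, of the same height but with a thinner tube (34 mm outside). Not needed: it stays there.
Things that resemble listed ones, but are neither listed nor needed, are in the scene too. Leave any brown or red look-alike of the part that bears funnel_mid alone.

How it is judged:
On the way:
1. the wide funnel, held in the gripper, has its stem at least 30 mm deep in the intake neck (horizontal distance between funnel_mid and intake_mouth below 0.015 m and z of funnel_mid in the frame of intake_mouth below 0.0185 m and angle between funnel_mid's own z axis and vertical below 0.3 rad and contact force between funnel and the fingers above 0.5 N), for 0.1 s.
At the end, for the whole second after the job is handed in: The wide funnel sits released and at rest in the intake neck: its half-way point within 10 mm of the neck's axis and no higher than 4 mm above the rim (home is about 5 mm below it), upright within 11 degrees; the narrow funnel is within 25 mm of where it started (horizontal distance between funnel_mid and intake_mouth below 0.01 m and z of funnel_mid in the frame of intake_mouth below 0.004 m and angle between funnel_mid's own z axis and vertical below 0.2 rad and linear speed of funnel below 0.02 m/s and distance of narrow_funnel_mid from where it was at the start of the episode below 0.025 m); the robot touches nothing.
It fails at once if the narrow funnel is pulled out of its stand or knocked over (distance of narrow_funnel_mid from where it was at the start of the episode above 0.025 m).
It also fails if it takes over 32 s, if anything falls off the work surface, if the arm or the gripper's body presses on something with over 40 N, if the wrist force passes 120 N, or if a joint passes its speed limit or range.

### The arm

A 6-joint arm with a two-finger parallel gripper is mounted at the origin on the work surface. World frame = base frame: x ahead of the robot, y to its left, z up, the work surface at z = 0. Lengths are in m, angles in rad, forces in N, time in s.
With the tool pointing down it reaches from about 0.375 to 0.825 m from the base axis. Payload 5.5 kg.
Tool frame: the origin (TCP) lies at the very end of the fingers, on their centre line; the grasp point (between the pads) lies 19 mm behind it; z points along the fingers, y is the line along which they close (so a half turn about z gives the same grasp; the last joint's range is limited). The gripper opens to 85 mm and grips with 20 to 120 N. Pads are 22 mm wide; open, the fingers measure 114 mm over their backs; the gripper's body (76 mm by 85 mm) begins 54 mm behind the grasp point. The pads swing forward as they close: fully open they stand 13 mm farther back than shut.
Start: joints at [-1.32, 0.314, -0.047, 1.21, 0, 1.571], TCP at [0.149, -0.581, 0.231] pointing down, gripper open.
Joint ranges: [-2.67, 2.67], [-0.69, 1.73], [-1.03, 1.25], [-2.08, 2.16], [-1.42, 1.45], [-3.14, 3.14]. Speed limits (rad/s): [2.39, 2.39, 3.01, 3.14, 3.14, 3.14].

### API

Orientations are given as a rotation vector (axis times angle).
In Python, from workcell import ctrl gives the robot as it stands.
- The arm moves only by the tool move_arm, never from a script. Its argument "moves" is a list of rows, each a list of 3 entries, a list of its own where there are three numbers: the shift along the tool's x, y, z in m, then the turn, a rotation vector about the tool's x, y, z in rad, then the finger opening in m, from 0 to 0.0854. In form: [[[x, y, z], [wx, wy, wz], grip], ...]. A call has 1 to 10 rows; each row shifts and turns the commanded pose from where the row before left it, along the tool's axes as they then stand; what a row does not reach is not made up. A row lasts 1/12 s, in which the tool goes at most 41.7 mm and 7.16 degrees, less where a joint would pass 70% of its speed; a pose out of reach is approached as far as the arm can. A call with a gripper value outside its range is refused whole. The fingers move at their own pace and stop on an object; the grip force is fixed at half the most. Time passes only in rows, so rows that do not move let the fingers close. It gives the time, the measured TCP pose, the force, the opening and the grip force at its end, in the units of the state.
- ctrl.state(): the state, without advancing time (a new reading comes with each control period).
- ctrl.snapshot(name): name is "side" or "top" or "wrist"; returns a dict with "color" (480x640x3 uint8, red, green, blue), "camera_matrix" (3x3 intrinsics, pixels), "eye" and "attitude" of the camera in the world. Camera axes: x right, y up, looking along -z (the intrinsics and any distortion apply to the point x, -y, -z); pixel columns grow to the right and rows downward; lengths in m; the calibration is good to about 2 mm. A picture is of the moment at which its call begins. There is no depth.
- ctrl.job_done(): hands the job in; it is judged then, once.
The state is a dict: "time_s": time; "q": joint angles; "joint_velocities": joint speeds; "tau": joint torques, N m; "tcp_pos": TCP position; "tool_rot": TCP orientation; "ft_force": force on the tool from outside, world axes, zero at the start; "wrist_torque": the same for the moment, N m; "finger_gap": opening from 0.0 (shut) to 1.0 (fully open); "grip_force": force on a finger pad.
Only numpy, scipy, OpenCV 4.12 (cv2) and the standard library are available. Lean on these libraries where they do the work, as an engineer would, in place of code of your own. Each camera call takes 0.05 s, during which the arm holds its last target. There are 200 camera calls.

## Working session

There is one attempt and no reset: what is moved stays moved. The work goes in short steps, Python scripts to look and compute and a tool call to move; the robot and the scene stay as the last step left them, time stands still between calls to the robot, and variables do not carry over. Pictures are saved under pics/ and viewed, at most 10 in all, crops included, and the job is handed in when it is done.

Besides the shell and the picture viewer there is one more tool, called after ">>>" as name([rows], argument=value, ...), one row to a line, values as JSON. move_arm: Moves the arm, as the interface text tells. Its arguments: {"type":"object","properties":{"moves":{"type":"array","items":{"type":"array"}}},"required":["moves"]}

```bash
mkdir -p pics
cat > h.py <<'E'
import numpy as np, cv2
from scipy.spatial.transform import Rotation as R
from workcell import ctrl
def snap(n,f):
    s=ctrl.snapshot(n); cv2.imwrite(f'pics/{f}.png',s['color'][:,:,::-1]); np.savez(f'{f}.npz',**{k:np.array(v) for k,v in s.items()}); return s
def Rm(a):
    a=np.array(a,float)
    return a if a.shape==(3,3) else (R.from_rotvec(a) if a.size==3 else R.from_quat(a)).as_matrix()
def pt(f,u,v,z):
    s=np.load(f'{f}.npz'); d=np.linalg.inv(s['camera_matrix'])@[u,v,1]; d=Rm(s['attitude'])@[d[0],-d[1],-d[2]]; e=s['eye']
    return e+d*(z-e[2])/d[2]
def proj(f,p):
    s=np.load(f'{f}.npz'); c=Rm(s['attitude']).T@(np.array(p)-s['eye']); q=s['camera_matrix']@[c[0],-c[1],-c[2]]; return q[:2]/q[2]
E
python3 - <<'E'
from h import *
a=snap('top','t0');b=snap('side','s0')
for s in(a,b): print(s.keys(),s['eye'],s['attitude'],s['camera_matrix'])
print(ctrl.state())
E
```

```text
dict_keys(['color', 'camera_matrix', 'eye', 'attitude']) [ 0.4682628  -0.03270845  0.98247301] [ 0.04473769 -0.05523675 -1.5500637 ] [[563.74208261   0.         320.53420401]
 [  0.         563.74208261 234.65762764]
 [  0.           0.           1.        ]]
dict_keys(['color', 'camera_matrix', 'eye', 'attitude']) [0.24691389 0.63222636 0.70133372] [ 0.2512652  -1.15548984 -2.48630324] [[477.53110899   0.         312.16679926]
 [  0.         477.53110899 243.42762605]
 [  0.           0.           1.        ]]
{'time_s': 0.1, 'q': array([-1.32002224e+00,  3.14162748e-01, -4.79691664e-02,  1.21020230e+00,
       -2.27140413e-05,  1.57079973e+00]), 'joint_velocities': array([-0.00082936, -0.00031638, -0.00017666,  0.00014137, -0.0004894 ,
        0.00039758]), 'tau': array([-6.92983886e-04, -5.40766597e+01,  3.40542305e+01,  1.11602325e-02,
       -4.36831601e-05, -2.03833310e-07]), 'tcp_pos': array([ 0.14875678, -0.58073346,  0.23052067]), 'tool_rot': array([-3.11541870e+00, -3.92687899e-01,  3.37344964e-04]), 'ft_force': array([ 0.0908225 ,  0.55973667, -0.6799817 ]), 'wrist_torque': array([ 0.00180572, -0.00472907,  0.00498371]), 'grip_force': 0.0, 'finger_gap': 1.0025771463517275}
```

View pics/t0.png

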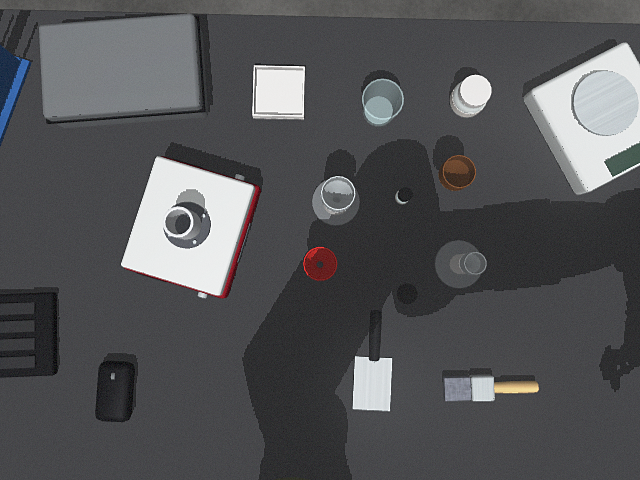

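View pics/s0.png

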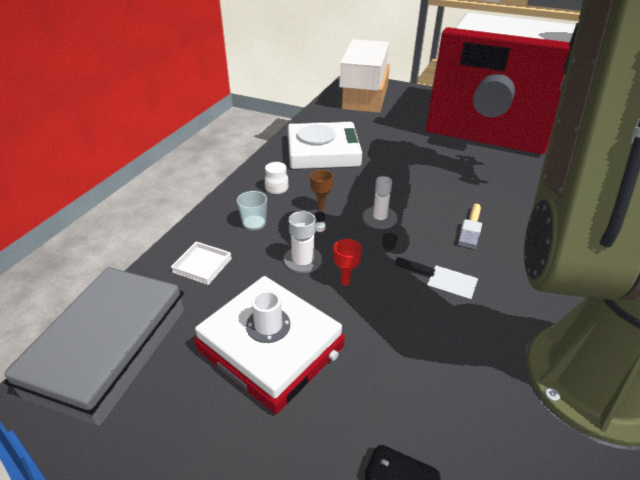

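The top view shows four funnel-like things: steel at (338,193) in a wide stand, steel at (474,264) in a thin stand, brown at (458,172) and red at (320,264). The one at (338,193) fits funnel_mid, because it is steel, has the larger collar and sits in the white tube on a grey foot. The intake mouth is near (180,222). I'll confirm both in one enlarged crop.

Run:
```python
from h import *
im=cv2.imread('pics/t0.png')
a=cv2.resize(im[165:245,290:390],None,fx=4,fy=4,interpolation=cv2.INTER_CUBIC)
b=cv2.resize(im[182:262,140:240],None,fx=4,fy=4,interpolation=cv2.INTER_CUBIC)
cv2.imwrite('pics/c0.png',np.hstack([a,b]))
```

```text
(no output)
```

View pics/c0.png

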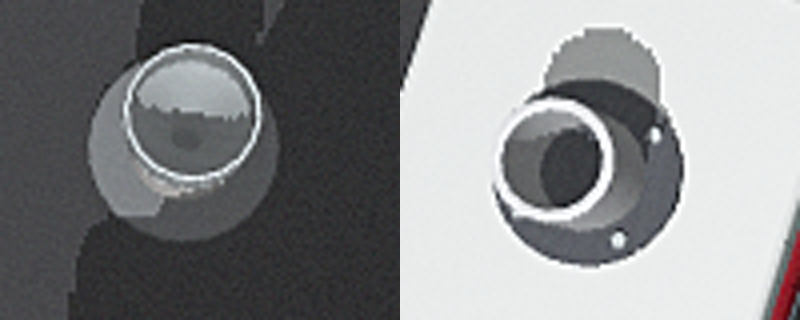

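The crop shows a steel funnel with its rim centre at (338.2,192.8) and its foot centre at (335.8,202). The mouth centre is at (178.3,222).

Run:
```python
from h import *
f=pt('t0',338.2,192.8,.115);print('rim',f,'foot',pt('t0',335.8,202,.006))
m=pt('t0',178.3,222,.132);print('mouth',m)
print('brown',pt('t0',458,172,.09),'red',pt('t0',320,264,.09),'narrow',pt('t0',474,264,.11), 'box',pt('t0',340,90,.02),'beaker',pt('t0',383,95,.08))
print('dia',np.linalg.norm(pt('t0',321.3,192.8,.115)-pt('t0',355,192.8,.115)))
print('side check',proj('s0',f),proj('s0',m))
s=ctrl.state();T=R.from_rotvec(s['tool_rot']).as_matrix();print(T.round(3))
for p in(f,m): print('shift tool',T.T@(p-s['tcp_pos']), np.hypot(*p[:2]),np.degrees(np.arctan2(p[1],p[0])))
```

```text
rim [ 0.5893006  -0.06404791  0.115     ] foot [ 0.58828417 -0.06409291  0.006     ]
mouth [0.53745111 0.17740367 0.132     ]
brown [ 0.63031877 -0.25611182  0.09      ] red [ 0.47886153 -0.03820482  0.09      ] narrow [ 0.48339551 -0.27655277  0.11      ] box [ 0.78265773 -0.06738459  0.02      ] beaker [ 0.75631593 -0.13551842  0.08      ]
dia 0.05223676641451836
side check [301.31937804 217.88065288] [265.81674542 299.17805712]
[[ 0.969  0.248 -0.   ]
 [ 0.248 -0.969  0.001]
 [-0.    -0.002 -1.   ]]
shift tool [ 0.55498272 -0.39102505  0.11610955] 0.592770894249548 -6.2028234069884665
shift tool [ 0.56467099 -0.63781671  0.09948885] 0.5659732858048777 18.267197084987643
```

>>> move_arm([
  [[0, 0, 0], [0, 0, -0.124], 0.0854],
  [[0, 0, 0], [0, 0, -0.124], 0.0854],
  [[0, 0, 0], [0, 0, -0.124], 0.0854],
  [[0, 0, 0], [0, 0, -0.124], 0.0854],
  [[0, 0, 0], [0, 0, -0.124], 0.0854],
  [[0.034, 0, 0], [0, 0, 0], 0.0854],
  [[0.034, 0, 0], [0, 0, 0], 0.0854],
  [[0.034, 0, 0], [0, 0, 0], 0.0854],
  [[0.034, 0, 0], [0, 0, 0], 0.0854],
  [[0.034, 0, 0], [0, 0, 0], 0.0854],
])

```text
time_s: 0.93
tcp_pos: [0.2589, -0.4497, 0.2309]
tool_rot: [-2.848, -1.324, 0.0]
ft_force: [0.4, -1.3, 0.3]
finger_gap: 1.001
grip_force: 0.0
```

>>> move_arm([
  [[0.034, 0, 0], [0, 0, 0], 0.0854],
  [[0.034, 0, 0], [0, 0, 0], 0.0854],
  [[0.034, 0, 0], [0, 0, 0], 0.0854],
  [[0.034, 0, 0], [0, 0, 0], 0.0854],
  [[0.034, 0, 0], [0, 0, 0], 0.0854],
  [[0.034, 0, 0], [0, 0, 0], 0.0854],
  [[0.034, 0, 0], [0, 0, 0], 0.0854],
  [[0.034, 0, 0], [0, 0, 0], 0.0854],
  [[0.034, 0, 0], [0, 0, 0], 0.0854],
  [[0.034, 0, 0], [0, 0, 0], 0.0854],
])

```text
time_s: 1.77
tcp_pos: [0.478, -0.1896, 0.2311]
tool_rot: [-2.848, -1.325, 0.001]
ft_force: [-0.2, -0.3, -0.4]
finger_gap: 0.999
grip_force: 0.0
```

>>> move_arm([
  [[0.034, 0, 0], [0, 0, 0], 0.0854],
  [[0.034, 0, 0], [0, 0, 0], 0.0854],
  [[0.034, 0, 0], [0, 0, 0], 0.0854],
  [[0.034, 0, 0], [0, 0, 0], 0.0854],
  [[0.034, 0.005, 0], [0, 0, 0], 0.0854],
  [[0, 0, 0], [0, 0, 0], 0.0854],
  [[0, 0, 0], [0, 0, 0], 0.0854],
])

```text
time_s: 2.35
tcp_pos: [0.5913, -0.063, 0.2303]
tool_rot: [-2.846, -1.329, 0.002]
ft_force: [-1.2, -1.2, -1.1]
finger_gap: 1.002
grip_force: 0.0
```

Run:
```python
from h import *
s=snap('wrist','w0');t=ctrl.state();print(t['time_s'],t['q'].round(3),t['tcp_pos'],t['tool_rot'],R.from_rotvec(t['tool_rot']).as_matrix().round(3),s['eye'],s['attitude'])
print(proj('w0',[.5893,-.064,.115]),proj('w0',[.5893,-.064,.115]+np.array([.027,0,0])))
```

```text
2.4 [-0.108  0.304 -0.062  1.207 -0.     2.162] [ 0.5904316  -0.06395583  0.23048666] [-2.84713960e+00 -1.32661984e+00  2.62001841e-03] [[ 0.643  0.766 -0.002]
 [ 0.766 -0.643 -0.   ]
 [-0.001 -0.001 -1.   ]] [ 0.63903096 -0.00646885  0.37297453] [-0.27823541  0.10151577 -0.69239328]
[317.56933428 235.38644188] [343.68812108 214.37645452]
```

View pics/w0.png

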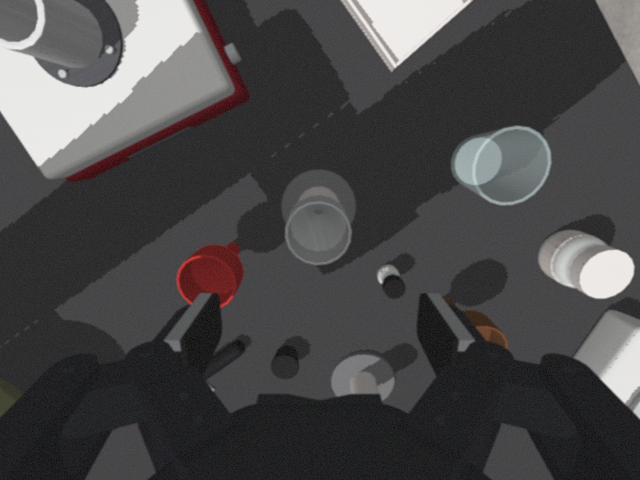

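The wide funnel's rim is centred at (318,233), within 2 px of the prediction, and the red look-alike at (210,278) is clear of the fingers. I'll descend and grip.

>>> move_arm([
  [[0.001, 0, 0.03], [0, 0, 0], 0.0854],
  [[0, 0, 0.03], [0, 0, 0], 0.0854],
  [[0, 0, 0.03], [0, 0, 0], 0.0854],
  [[0, 0, 0.03], [0, 0, 0], 0.0854],
  [[0, 0, 0.02], [0, 0, 0], 0.0854],
  [[0, 0, 0.012], [0, 0, 0], 0.0854],
  [[0, 0, 0], [0, 0, 0], 0.0854],
  [[0, 0, 0], [0, 0, 0], 0.0854],
])

```text
time_s: 3.07
tcp_pos: [0.5909, -0.0643, 0.0796]
tool_rot: [-2.849, -1.323, 0.001]
ft_force: [0.7, -0.9, 0.4]
finger_gap: 1.005
grip_force: 0.0
```

>>> move_arm([
  [[0, 0, 0], [0, 0, 0], 0.03],
  [[0, 0, 0], [0, 0, 0], 0.03],
  [[0, 0, 0], [0, 0, 0], 0.03],
  [[0, 0, 0], [0, 0, 0], 0.03],
  [[0, 0, 0], [0, 0, 0], 0.03],
  [[0, 0, 0], [0, 0, 0], 0.03],
  [[0, 0, 0], [0, 0, 0], 0.03],
  [[0, 0, 0], [0, 0, 0], 0.03],
])

```text
time_s: 3.73
tcp_pos: [0.5909, -0.0621, 0.0809]
tool_rot: [-2.846, -1.325, -0.002]
ft_force: [-5.5, 4.8, 8.4]
finger_gap: 0.606
grip_force: 62.2
```

>>> move_arm([
  [[0, 0, -0.01], [0, 0, 0], 0.03],
  [[0, 0, -0.02], [0, 0, 0], 0.03],
  [[0, 0, -0.025], [0, 0, 0], 0.03],
  [[0, 0, -0.025], [0, 0, 0], 0.03],
  [[0, 0, -0.025], [0, 0, 0], 0.03],
  [[0, 0, -0.025], [0, 0, 0], 0.03],
  [[0, 0, -0.025], [0, 0, 0], 0.03],
  [[0, 0, -0.015], [0, 0, 0], 0.03],
  [[0, 0, 0], [0, 0, 0], 0.03],
  [[0, 0, 0], [0, 0, 0], 0.03],
])

```text
time_s: 4.57
tcp_pos: [0.5923, -0.0638, 0.2507]
tool_rot: [2.847, 1.324, 0.004]
ft_force: [0.4, -0.0, -2.1]
finger_gap: 0.601
grip_force: 62.9
```

Run:
```python
from h import *
t=ctrl.state();T=R.from_rotvec(t['tool_rot']).as_matrix();print(t['tcp_pos'],t['finger_gap'],t['grip_force'],t['q'].round(2))
m=np.array([.5375,.1774]);d=m-t['tcp_pos'][:2];print('tool shift',T.T@[*d,0])
```

```text
[ 0.59229505 -0.06378993  0.25067869] 0.6014597409668616 62.91531234250215 [-0.11  0.3  -0.03  1.25 -0.    2.16]
tool shift [ 0.14917459 -0.19728641 -0.00030388]
```

>>> move_arm([
  [[0.015, -0.02, 0], [0, 0, 0], 0.03],
  [[0.0186, -0.0246, 0], [0, 0, 0], 0.03],
  [[0.0186, -0.0246, 0], [0, 0, 0], 0.03],
  [[0.0186, -0.0246, 0], [0, 0, 0], 0.03],
  [[0.0186, -0.0246, 0], [0, 0, 0], 0.03],
  [[0.0186, -0.0246, 0], [0, 0, 0], 0.03],
  [[0.0186, -0.0246, 0], [0, 0, 0], 0.03],
  [[0.0186, -0.0246, 0], [0, 0, 0], 0.03],
  [[0.004, -0.005, 0], [0, 0, 0], 0.03],
  [[0, 0, 0], [0, 0, 0], 0.03],
])

```text
time_s: 5.4
tcp_pos: [0.5354, 0.1792, 0.2477]
tool_rot: [-2.846, -1.33, 0.004]
ft_force: [-0.5, 0.1, -2.8]
finger_gap: 0.607
grip_force: 63.3
```

>>> move_arm([
  [[0, 0, 0], [0, 0, 0], 0.03],
  [[0, 0, 0], [0, 0, 0], 0.03],
])

```text
time_s: 5.57
tcp_pos: [0.5366, 0.1764, 0.2485]
tool_rot: [2.849, 1.324, -0.002]
ft_force: [0.6, 0.8, -1.7]
finger_gap: 0.604
grip_force: 63.3
```

Run:
```python
from h import *
t=ctrl.state();print(t['tcp_pos'],t['finger_gap'],t['q'].round(2))
snap('side','s1');snap('wrist','w1');
im=cv2.imread('pics/s1.png');cv2.imwrite('pics/s1c.png',cv2.resize(im[200:350,190:340],(600,600),interpolation=cv2.INTER_CUBIC))
x,y=t['tcp_pos'][:2]
for z in(.189,.2855): print('side, axis at z',z,proj('s1',[x,y,z]), proj('w1',[x,y,z]))
print('mouth',proj('s1',[.5375,.1774,.132]),proj('w1',[.5375,.1774,.132]))
```

```text
[0.53659584 0.1764373  0.24853848] 0.6040026554242859 [ 0.32  0.24 -0.1   1.23 -0.    2.59]
side, axis at z 0.189 [264.30867499 273.55804155] [318.10687258 256.69113719]
side, axis at z 0.2855 [259.92727121 224.30117722] [317.67970591 346.96159548]
mouth [265.7913909  299.16735821] [318.30633342 230.87375278]
```

View pics/s1c.png

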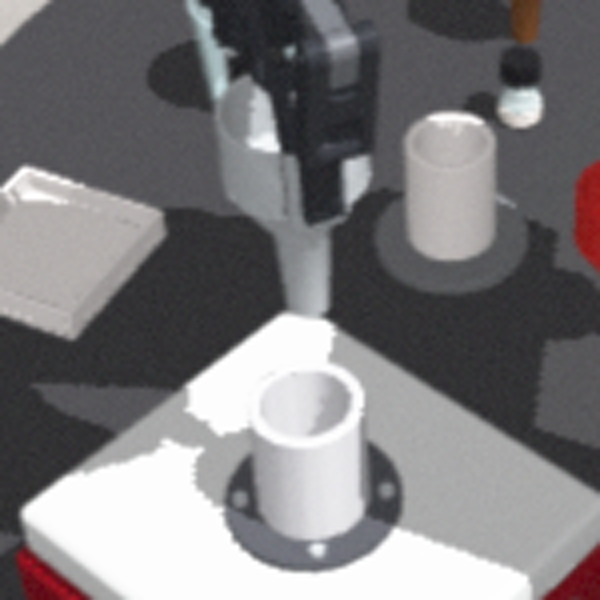

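View pics/w1.png

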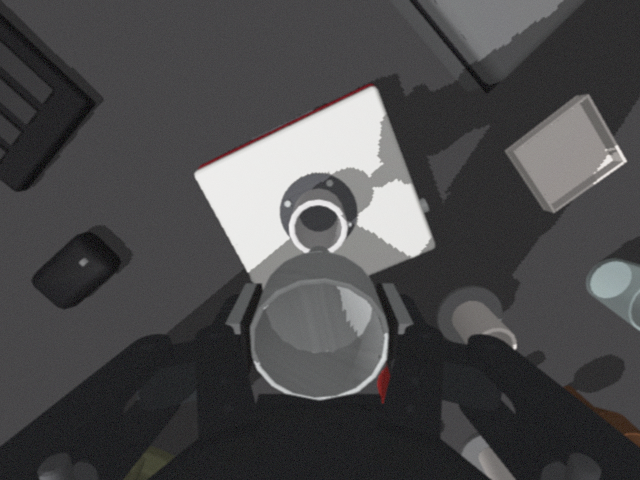

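The side crop shows the funnel upright, with its tip at about (267,275.7) full-frame and the mouth at (266.8,301.5). The wrist view shows the mouth centre at (318.5,228) and the collar top at (320,338). I'll triangulate both points from these pixels.

Run:
```python
from h import *
from scipy.optimize import least_squares as L
P=lambda f,p:proj(f,p)
M=L(lambda p:np.r_[P('t0',p)-[178.3,222],P('s1',p)-[266.8,301.5],P('w1',p)-[318.5,228]],[.54,.18,.13]);print('mouth',M.x,M.fun)
z=lambda p:np.r_[P('t0',[*p,.132])-[178.3,222],P('s1',[*p,.132])-[266.8,301.5],P('w1',[*p,.132])-[318.5,228]]
m=L(z,[.54,.18]);print('z fixed',m.x,m.fun)
e=np.array([0,0,.0965])
F=L(lambda p:np.r_[P('s1',p)-[267,275.7],P('w1',p+e)-[320,338]],[.54,.18,.19]);print('tip',F.x,F.fun)
T=R.from_rotvec(ctrl.state()['tool_rot']).as_matrix();print('tool shift',T.T@[*(m.x-F.x[:2]),0],T.T@[*(m.x-ctrl.state()['tcp_pos'][:2]),0])
```

```text
mouth [0.5378207  0.17795248 0.12651283] [ 0.52937223  0.06118309 -1.13524926  0.15167046 -0.32270556  0.33811842]
z fixed [0.53810424 0.17883503] [-0.9328577  -0.45001943 -1.76324548 -1.85599128 -0.77089626  1.09920278]
tip [0.53566095 0.17387709 0.17969926] [-0.98896482  1.30284793  0.11885335  0.38287768]
tool shift [ 5.36375069e-03 -1.33452429e-03 -3.52950577e-06] [ 2.72005028e-03 -7.51466465e-04 -1.79168800e-06]
```

>>> move_arm([
  [[0.004, -0.001, 0], [0, 0, 0], 0.03],
  [[0, 0, 0.012], [0, 0, 0], 0.03],
  [[0, 0, 0.015], [0, 0, 0], 0.03],
  [[0, 0, 0.015], [0, 0, 0], 0.03],
  [[0, 0, 0.015], [0, 0, 0], 0.03],
  [[0, 0, 0.015], [0, 0, 0], 0.03],
  [[0, 0, 0.01], [0, 0, 0], 0.03],
  [[0, 0, 0.005], [0, 0, 0], 0.03],
  [[0, 0, 0], [0, 0, 0], 0.03],
  [[0, 0, 0], [0, 0, 0], 0.03],
])

```text
time_s: 6.5
tcp_pos: [0.5389, 0.1812, 0.1627]
tool_rot: [2.849, 1.325, 0.0]
ft_force: [-0.1, 0.1, -1.3]
finger_gap: 0.609
grip_force: 63.2
```

Run:
```python
from h import *
t=ctrl.state();print(t['tcp_pos'],t['ft_force'])
snap('side','s2');snap('wrist','w2')
a=cv2.imread('pics/s2.png')[220:340,200:330];b=cv2.imread('pics/w2.png')[150:410,200:440]
cv2.imwrite('pics/c2.png',np.hstack([cv2.resize(a,(400,370)),cv2.resize(b,(400,370))]))
```

```text
[0.5388622  0.18117712 0.16265756] [-0.09128337  0.1106235  -1.3269865 ]
```

View pics/c2.png

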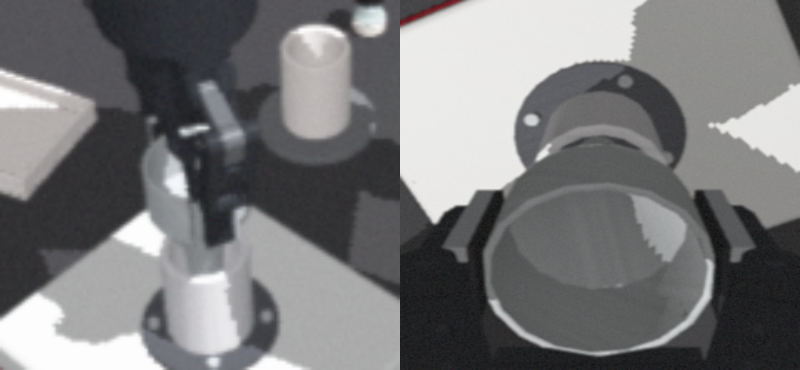

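The stem is inside the neck, at about (208,255) in the left half, with no contact force. I'll lower it the last 21 mm slowly.

>>> move_arm([
  [[0, 0, 0.005], [0, 0, 0], 0.03],
  [[0, 0, 0.005], [0, 0, 0], 0.03],
  [[0, 0, 0.004], [0, 0, 0], 0.03],
  [[0, 0, 0.002], [0, 0, 0], 0.03],
  [[0, 0, 0.002], [0, 0, 0], 0.03],
  [[0, 0, 0], [0, 0, 0], 0.03],
  [[0, 0, 0], [0, 0, 0], 0.03],
])

```text
time_s: 7.18
tcp_pos: [0.5385, 0.1813, 0.1442]
tool_rot: [-2.848, -1.325, 0.0]
ft_force: [0.0, -0.3, -1.2]
finger_gap: 0.607
grip_force: 63.2
```

>>> move_arm([
  [[0, 0, 0.001], [0, 0, 0], 0.03],
  [[0, 0, 0.001], [0, 0, 0], 0.03],
  [[0, 0, 0], [0, 0, 0], 0.03],
  [[0, 0, 0], [0, 0, 0], 0.03],
])

```text
time_s: 7.52
tcp_pos: [0.5389, 0.1811, 0.1425]
tool_rot: [2.848, 1.325, 0.001]
ft_force: [-0.1, -1.0, -0.1]
finger_gap: 0.604
grip_force: 63.3
```

>>> move_arm([
  [[0, 0, 0.001], [0, 0, 0], 0.03],
  [[0, 0, 0], [0, 0, 0], 0.03],
  [[0, 0, 0], [0, 0, 0], 0.03],
])

```text
time_s: 7.77
tcp_pos: [0.5391, 0.181, 0.1418]
tool_rot: [2.848, 1.324, 0.001]
ft_force: [1.0, -3.3, 2.0]
finger_gap: 0.604
grip_force: 63.7
```

Contact has started, and the neck pushes toward -y. I'll ease the funnel that way and go down a little more.

>>> move_arm([
  [[-0.001, 0.001, 0], [0, 0, 0], 0.03],
  [[0, 0, 0.001], [0, 0, 0], 0.03],
  [[0, 0, 0], [0, 0, 0], 0.03],
  [[0, 0, 0], [0, 0, 0], 0.03],
])

```text
time_s: 8.1
tcp_pos: [0.5392, 0.1805, 0.1412]
tool_rot: [-2.848, -1.325, -0.003]
ft_force: [0.8, 0.4, 5.9]
finger_gap: 0.609
grip_force: 64.2
```

>>> move_arm([
  [[-0.001, 0.001, 0], [0, 0, 0], 0.03],
  [[0, 0, 0.001], [0, 0, 0], 0.03],
  [[0, 0, 0], [0, 0, 0], 0.03],
  [[0, 0, 0], [0, 0, 0], 0.03],
])

```text
time_s: 8.43
tcp_pos: [0.5393, 0.1803, 0.141]
tool_rot: [-2.845, -1.325, -0.005]
ft_force: [-2.4, 3.0, 12.0]
finger_gap: 0.607
grip_force: 64.7
```

Seated: z has stopped at 0.141 with 12 N of support. Release slowly, then retreat straight up.

>>> move_arm([
  [[0, 0, 0], [0, 0, 0], 0.056],
  [[0, 0, 0], [0, 0, 0], 0.058],
  [[0, 0, 0], [0, 0, 0], 0.061],
  [[0, 0, 0], [0, 0, 0], 0.065],
  [[0, 0, 0], [0, 0, 0], 0.07],
  [[0, 0, 0], [0, 0, 0], 0.076],
  [[0, 0, 0], [0, 0, 0], 0.0854],
  [[0, 0, 0], [0, 0, 0], 0.0854],
  [[0, 0, 0], [0, 0, 0], 0.0854],
  [[0, 0, 0], [0, 0, 0], 0.0854],
])

```text
time_s: 9.27
tcp_pos: [0.5388, 0.1785, 0.1393]
tool_rot: [-2.848, -1.325, 0.0]
ft_force: [0.8, 0.1, -0.5]
finger_gap: 0.999
grip_force: 0.0
```

>>> move_arm([
  [[0, 0, -0.005], [0, 0, 0], 0.0854],
  [[0, 0, -0.01], [0, 0, 0], 0.0854],
  [[0, 0, -0.015], [0, 0, 0], 0.0854],
  [[0, 0, -0.02], [0, 0, 0], 0.0854],
  [[0, 0, -0.02], [0, 0, 0], 0.0854],
  [[0, 0, -0.02], [0, 0, 0], 0.0854],
  [[0, 0, -0.02], [0, 0, 0], 0.0854],
  [[0, 0, 0], [0, 0, 0], 0.0854],
  [[0, 0, 0], [0, 0, 0], 0.0854],
])

```text
time_s: 10.02
tcp_pos: [0.5399, 0.1788, 0.2515]
tool_rot: [2.848, 1.325, 0.006]
ft_force: [0.1, 0.8, 0.2]
finger_gap: 1.002
grip_force: 0.0
```

Run:
```python
from h import *
snap('side','s3');snap('wrist','w3');print(ctrl.state()['tcp_pos'],ctrl.state()['finger_gap'])
print(proj('s3',[.538,.1785,.1755]),proj('w3',[.538,.1785,.1755]))
a=cv2.imread('pics/s3.png')[140:340,190:440];b=cv2.imread('pics/w3.png')
cv2.imwrite('pics/c3.png',np.hstack([cv2.resize(a,(400,320)),cv2.resize(b,(400,320))]))
```

```text
[0.53857405 0.17837386 0.2491612 ] 1.0010323573927769
[263.43625024 280.37594024] [317.24537831 250.53318553]
```

View pics/c3.png

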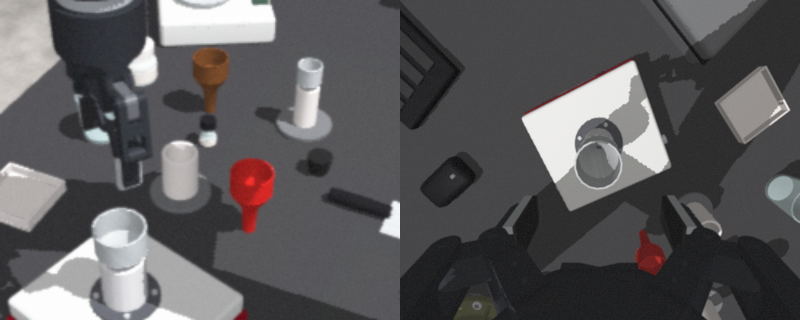

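The wide funnel stands upright in the neck, with its collar at (120,225) in the left half of the picture. The gripper is clear, and the narrow funnel at (308,75) is still in its stand.

```bash
python3 -c "
from workcell import ctrl
print(ctrl.job_done())"
```

```text
the job is handed in; nothing more can be done
None
```

The wide funnel is seated upright and released in the feeder's intake neck, lowered all the way in the grip; the narrow funnel is still in its stand, and the job is handed in with no verdict returned.

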